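Load a baking roll into the chimney-cake oven

TASK

Take the baking roll with the red handle out of its stand and lay it on its side in the empty middle place of the chimney-cake oven, handle out at the front: lower it by hand, without dropping it, until its steel rod lies in both V saddles, then push it in along the saddles, its tail going under the yellow drive cover, until its collar is up against the front saddle. Let go of it there, and leave the other rolls, the pastry brush, the cup and the green bottle as they are.

Things in the scene. Friction and masses are not known exactly. Their poses are not given: they have to be found in the camera images.
- roll: Baking roll to load, one rigid round piece, 281 long, 0.28 kg. Origin: centre of its tail tip; z runs along the rod to the handle. Along z: steel tail rod dia 12 from 0 to 50; beech roll dia 50 from 50 to 150; steel rod dia 12 to 196; collar dia 30 to 201; red handle dia 28 from 201 to 281. Centre of mass near z = 130. Starts upright, handle up, in one of the stand's holes.
- roll_collar (a point): Centre of the red roll's collar face that looks to the tail, on the rod's axis, 196 from the tail tip. This face meets the front end of the front saddle when the roll is fully in.
- roll_handle (a point): Middle of the red handle on the rod's axis, 241 from the tail tip (dia 28, 40 of handle to either side of this point).
- oven: Steel countertop oven, fixed, 240 deep, 360 wide, 190 high. Origin: centre of its underside on the table; x from the front (where handles stick out) to the back, y across, z up. Three places at y = -95, 0, +95: rolls lie along x, rod axis at z = 150, handles to the front (-x). The outer two are taken, the middle one is empty. Side walls reach z = 136.
- saddle_front (a point): Seat of the middle place's front saddle: the rod-axis point at the middle of its length (oven frame x = -115, y = 0, z = 150). Each saddle is a 90 degree V of bent strip, 48 wide and 24 deep at the mouth, 10 long in x: this one from x = -120 to -110. Neighbouring saddles are 95 away.
- saddle_rear (a point): Seat of the middle place's rear saddle, as the front one (oven frame x = 39, y = 0, z = 150; the V runs from x = 34 to 44).
- cover_edge (a point): Middle of the lower front edge of the yellow drive cover that overhangs behind the rear saddle (oven frame x = 62, y = 0, z = 168). The cover is 6 thick and runs back to the drive casing at x = 86 (top z = 190). A roll lowered level needs its tail tip between x = 40 and 58; fully in, the collar face is at x = -120 and the tail tip at x = 76, under the cover.
- stand: Aluminium stand, fixed, 300 x 90, 54 high: a 6 thick plate with three through holes of 17 in a row along its x axis, at x = -100, 0, 100. Origin: centre of its underside on the table, z up. Three rolls stand in it, beech end face on the plate and 50 of tail through the hole (tail tip 4 above the table): lift one more than 50 straight up to free it.
- roll_a: Same size as the red one: a black-handled roll that stands in the stand; origin at its tail tip, z along its rod to the handle. To be left alone.
- roll_b: Same size as the red one: another black-handled roll that stands in the stand; origin and axes as roll_a. To be left alone.
- roll_c: Same size as the red one: a black-handled roll that lies fully in the oven's place at y = -95; origin at its tail tip, z along its rod to the handle. To be left alone.
- roll_d: Same size as the red one: a black-handled roll that lies fully in the oven's place at y = +95; origin and axes as roll_c. To be left alone.
- brush: Pastry brush, 210 long, lying on the table; origin under its middle, x along it. To be left alone.
- cup: White cup, rim diameter 90, 60 high; origin at the centre of its underside. To be left alone.
- syrup: Green glass bottle with a red cap, diameter 68, 200 high; origin at the centre of its underside. To be left alone.

How it is judged:
On the way:
1. the red-handled roll lies level in both V saddles of the middle place while it is still held (lowered in, not dropped) (y of roll in the frame of oven between -0.004 and 0.004 m and y of roll_collar in the frame of oven between -0.004 and 0.004 m and z of roll in the frame of oven between 0.144 and 0.156 m and z of roll_collar in the frame of oven between 0.144 and 0.156 m and x of roll_collar in the frame of oven below -0.11 m and x of roll in the frame of oven above 0.036 m and contact force between the fingers and roll above 0.5 N), for 0.1 s.
At the end, for the whole second after the job is handed in: The red-handled roll lies released and at rest in both saddles of the middle place (tail and collar within 4 mm sideways and 6 mm in height of the seat), handle at the front, its collar face within 5 mm of the front saddle and its tail under the drive cover (y of roll in the frame of oven between -0.004 and 0.004 m and y of roll_collar in the frame of oven between -0.004 and 0.004 m and z of roll in the frame of oven between 0.144 and 0.156 m and z of roll_collar in the frame of oven between 0.144 and 0.156 m and x of roll_collar in the frame of oven between -0.125 and -0.115 m and linear speed of roll below 0.02 m/s and angular speed of roll below 0.3 rad/s and not (contact force between the fingers and roll above 0.1 N)); the robot touches nothing.
It fails at once if another roll is moved by more than 15 mm (distance of any of roll_a, roll_b, roll_c, roll_d from where it was at the start of the episode above 0.015 m).
It fails at once if the brush, the cup or the green bottle is moved by more than 30 mm or tipped over (distance of any of brush, cup, syrup from where it was at the start of the episode above 0.03 m or angle between any of cup, syrup's own z axis and vertical above 0.3 rad).
It also fails if it takes over 45 s, if anything falls off the work surface, if the arm or the gripper's body presses on something with over 40 N, if the wrist force passes 120 N, or if a joint passes its speed limit or range.

ROBOT

A 7-joint arm with a two-finger parallel gripper is mounted at the origin on the work surface. World frame = base frame: x ahead of the robot, y to its left, z up, the work surface at z = 0. Lengths are in m, angles in rad, forces in N, time in s.
With the tool pointing down it reaches from about 0.4 to 0.875 m from the base axis. Payload 19.3 kg.
Tool frame: the origin (TCP) lies on the centre line of the jaws, within the pads' length; the fingertips stand 11 mm ahead of it and the grasp point (between the pads) lies 8 mm behind it; z points along the fingers, y is the line along which they close (so a half turn about z gives the same grasp; the last joint's range is limited). The gripper opens to 85 mm and grips with 20 to 120 N. Pads are 22 mm wide; open, the fingers measure 114 mm over their backs; the gripper's body (76 mm by 85 mm) begins 54 mm behind the grasp point. The pads swing forward as they close: fully open they stand 13 mm farther back than shut.
Start: joints at [1.248, 0.521, -0.036, 1.599, 0.021, 1.021, -0.113], TCP at [0.156, -0.605, 0.242] pointing down, gripper open.
Joint ranges: [-2.91, 2.91], [-0.3, 2.13], [-1.5, 1.42], [0.17, 2.43], [-1.26, 4.41], [0.16, 1.93], [-2.52, 2.52]. Speed limits (rad/s): [1.89, 1.89, 2.39, 2.39, 3.01, 3.01, 3.01].

INTERFACE

Orientations are given as a rotation vector (axis times angle).
In Python, from plant import r, camera, camera_info gives the robot as it stands. The module is installed in compiled form; this text tells all that it offers.
- The arm moves only by the shell command python3 -m handwheel 'ROWS' [OPENING] [FORCE]. ROWS is JSON, a list of rows, each a list of 6 numbers: the shift along the tool's x, y, z each as a share of 100 mm, from -1 to 1, then the turn, a rotation vector about the tool's x, y, z each as a share of 45 degrees, from -1 to 1. A call has 1 to 20 rows; each row is the pose to reach, as a shift and turn from the pose commanded when the call began, along the tool's axes at that moment; what a row does not reach only later rows make up. A row lasts 1/10 s, in which the tool goes at most 50 mm and 8.59 degrees, less where a joint would pass 70% of its speed; a pose out of reach is approached as far as the arm can. A call with a number of a shift or a turn outside -1 to 1 is refused whole. A call with a gripper value outside its range is refused whole. OPENING is the opening, from -1 (shut) to 1 (fully open), set as the call begins (- or left out, the last holds). The fingers move at their own pace and stop on an object; FORCE is the grip in N (left out, the last holds). Time passes only in rows, so rows that repeat a pose let the fingers close. It gives the time, the measured TCP pose, the force, the opening and the grip force at its end, in the units of the state.
- r.state(): the state, without advancing time (a new reading comes with each control period).
- camera(name): name is "side" or "top"; returns the picture (384x512x3 uint8, red, green, blue); there is no depth.
- camera_info(name): a dict with "vfov" (degrees; the focal length in pixels is half the picture's height over the tangent of half this angle, whatever the lens; pixels are square), "cx", "cy" (the principal point, pixels), "cam_to_world" (4x4, takes a point from camera to world coordinates). Camera axes: x right, y up, looking along -z (the intrinsics and any distortion apply to the point x, -y, -z); pixel columns grow to the right and rows downward; lengths in m; the calibration is good to about 2 mm. A picture is of the moment at which its call begins. camera_info takes no time and is no camera call.
- r.close_job(): hands the job in; it is judged then, once.
The state is a dict: "clock": time; "qpos": joint angles; "joint_vel": joint speeds; "joint_torque": joint torques, N m; "tcp_pos": TCP position; "tool_rot": TCP orientation; "contact_force": force on the tool from outside, world axes, zero at the start; "moment": the same for the moment, N m; "width": finger opening in m; "grasp_force": force on a finger pad.
Only numpy, scipy, OpenCV 4.12 (cv2) and the standard library are available. Lean on these libraries where they do the work, as an engineer would, in place of code of your own. Each camera call takes 0.05 s, during which the arm holds its last target. There are 200 camera calls.

## Working session

There is one attempt and no reset: what is moved stays moved. The work goes in short steps, Python scripts to look and compute and a shell command to move; the robot and the scene stay as the last step left them, time stands still between calls to the robot, and variables do not carry over. Pictures are saved under pics/ and viewed, at most 10 in all, crops included, and the job is handed in when it is done.

```bash
mkdir -p pics
cat > h.py <<'E'
import numpy as np, cv2
from plant import r, camera, camera_info
from scipy.spatial.transform import Rotation as R
def K(n):
    i=camera_info(n); f=192/np.tan(np.radians(i['vfov'])/2); return f,i['cx'],i['cy'],np.array(i['cam_to_world'])
def ray(n,u,v):
    f,cx,cy,T=K(n); d=T[:3,:3]@np.array([(u-cx)/f,-(v-cy)/f,-1]); return T[:3,3],d/np.linalg.norm(d)
def onz(n,u,v,z):
    o,d=ray(n,u,v); return o+d*(z-o[2])/d[2]
def proj(n,p):
    f,cx,cy,T=K(n); c=T[:3,:3].T@(np.array(p)-T[:3,3]); return np.array([cx-f*c[0]/c[2], cy+f*c[1]/c[2]])
def snap(n,name):
    im=camera(n)[:,:,::-1].copy(); cv2.imwrite('pics/'+name,im); return im
E
python3 - <<'E'
from h import *
for n in('side','top'):
    print({k:(np.round(v,4).tolist() if k=='cam_to_world' else v) for k,v in camera_info(n).items()}); snap(n,n+'0.png')
print(r.state())
E
```

```text
{'vfov': 43.206368915187255, 'cx': 255.65672936818723, 'cy': 183.9730097261068, 'cam_to_world': [[-0.915, 0.2959, -0.2742, 0.1974], [-0.4029, -0.635, 0.6591, 0.9235], [0.0209, 0.7136, 0.7003, 1.0669], [0.0, 0.0, 0.0, 1.0]]}
{'vfov': 50.3351501087129, 'cx': 257.4057643259003, 'cy': 190.29044823027417, 'cam_to_world': [[-0.0046, 0.9911, -0.1327, 0.3968], [-0.9999, -0.0066, -0.015, 0.0476], [-0.0157, 0.1326, 0.991, 1.442], [0.0, 0.0, 0.0, 1.0]]}
{'clock': 0.1, 'qpos': array([ 1.24778532,  0.52198159, -0.03635008,  1.59991526,  0.02121722,
        1.02112949, -0.11280183]), 'joint_vel': array([-2.89120602e-04, -2.12855318e-03,  2.18956893e-04, -1.82113730e-03,
       -9.80449066e-04, -5.16367941e-04, -5.19962434e-05]), 'joint_torque': array([ 5.79046668e-03, -9.28490353e+01,  1.98528282e+00, -3.70535123e+01,
        1.81996560e-02,  5.48482320e-03,  1.14640097e-04]), 'tcp_pos': array([ 0.15623417, -0.60486306,  0.2417789 ]), 'tool_rot': array([-3.11550525e+00, -3.95952066e-01,  3.26795138e-04]), 'contact_force': array([-0.16633108,  0.07359491, -0.06864678]), 'moment': array([ 0.03303809, -0.02748455,  0.00097475]), 'grasp_force': 0.0, 'width': 0.08593502665081326}
```

View pics/side0.png

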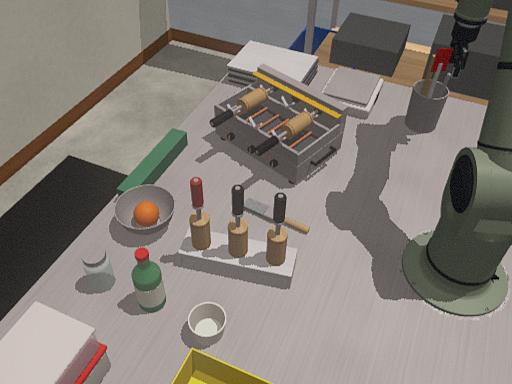

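View pics/top0.png

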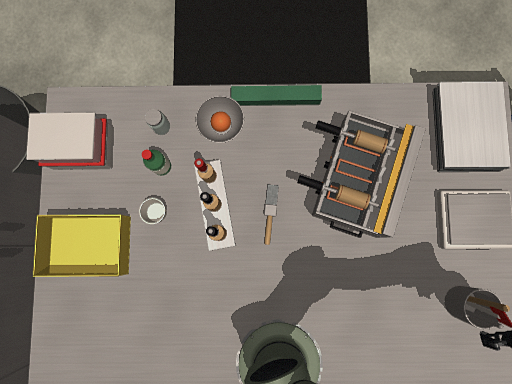

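The side view shows the red-handled roll, far left in the stand, with its handle top at (196,181). The oven is at about (280,125). In the top view the red handle is at (200,163), and the oven is yawed with its front facing image left. Next I'll measure with masks.

Run:
```python
from h import *
for n,(x0,y0,x1,y1) in {'side':(170,60,350,300),'top':(180,90,430,250)}.items():
    im=cv2.imread(f'pics/{n}0.png'); hsv=cv2.cvtColor(im,cv2.COLOR_BGR2HSV)
    H,S,V=cv2.split(hsv); roi=np.zeros(H.shape,bool); roi[y0:y1,x0:x1]=1
    m={'red':((H<8)|(H>172))&(S>130)&(V>50),'yellow':(H>18)&(H<30)&(S>170)&(V>120),'wood':(H>8)&(H<22)&(S>80)&(V>90),'black':(V<42)}
    for k,mm in m.items():
        c,l,st,ce=cv2.connectedComponentsWithStats((mm&roi).astype(np.uint8))
        for i in range(1,c):
            if st[i,4]>25:
                p=np.argwhere(l==i)[:,::-1].astype(np.float32)
                (cx,cy),(w,h),a=cv2.minAreaRect(p); b=cv2.boxPoints(((cx,cy),(w,h),a))
                print(n,k,st[i].tolist(),ce[i].round(1).tolist(),'rect',b.round(0).astype(int).tolist())
im=cv2.imread('pics/top0.png')[90:250,185:435]; cv2.imwrite('pics/topc.png',cv2.resize(im,None,fx=3.2,fy=3.2,interpolation=cv2.INTER_CUBIC))
im=cv2.imread('pics/side0.png')[60:280,170:350]; cv2.imwrite('pics/sidec.png',cv2.resize(im,None,fx=2.7,fy=2.7,interpolation=cv2.INTER_CUBIC))
```

```text
side red [191, 177, 12, 30, 79] [198.0, 186.9] rect [[190, 177], [201, 176], [203, 206], [193, 207]]
side yellow [253, 72, 89, 46, 465] [298.0, 95.1] rect [[252, 74], [255, 70], [341, 115], [339, 119]]
side wood [317, 60, 33, 9, 122] [328.7, 63.9] rect [[317, 64], [319, 58], [349, 65], [348, 72]]
side wood [254, 71, 88, 48, 204] [293.2, 91.0] rect [[253, 75], [255, 69], [341, 114], [339, 119]]
side wood [237, 87, 31, 29, 427] [252.3, 99.0] rect [[230, 103], [262, 84], [270, 97], [238, 116]]
side wood [306, 102, 20, 11, 30] [316.5, 107.2] rect [[306, 103], [306, 101], [326, 110], [325, 112]]
side wood [251, 106, 17, 12, 49] [259.1, 111.8] rect [[250, 116], [266, 106], [268, 108], [252, 118]]
side wood [267, 111, 46, 28, 513] [295.3, 123.7] rect [[266, 132], [305, 106], [315, 121], [276, 147]]
side wood [257, 114, 23, 15, 59] [268.2, 120.9] rect [[256, 127], [278, 113], [279, 115], [258, 129]]
side wood [290, 131, 22, 17, 66] [300.7, 138.8] rect [[289, 145], [310, 131], [311, 133], [291, 147]]
side wood [190, 212, 21, 38, 573] [200.5, 230.7] rect [[189, 213], [208, 211], [212, 248], [1
[... 1554 characters left out ...]
9, 225, 15, 16, 110] [217.9, 232.9] rect [[208, 238], [212, 223], [225, 227], [221, 241]]
top black [316, 121, 25, 23, 238] [328.9, 129.2] rect [[312, 136], [318, 120], [341, 128], [336, 143]]
top black [324, 161, 6, 8, 32] [326.4, 164.5] rect [[323, 167], [325, 161], [330, 162], [328, 168]]
top black [298, 175, 25, 20, 209] [311.2, 183.4] rect [[296, 186], [300, 174], [323, 182], [319, 194]]
top black [200, 192, 12, 11, 65] [206.3, 197.7] rect [[199, 197], [205, 191], [213, 199], [207, 205]]
top black [330, 221, 33, 16, 84] [345.4, 229.8] rect [[329, 226], [331, 221], [362, 231], [360, 237]]
top black [206, 227, 12, 9, 56] [212.1, 231.0] rect [[206, 227], [217, 227], [217, 235], [206, 235]]
```

View pics/topc.png

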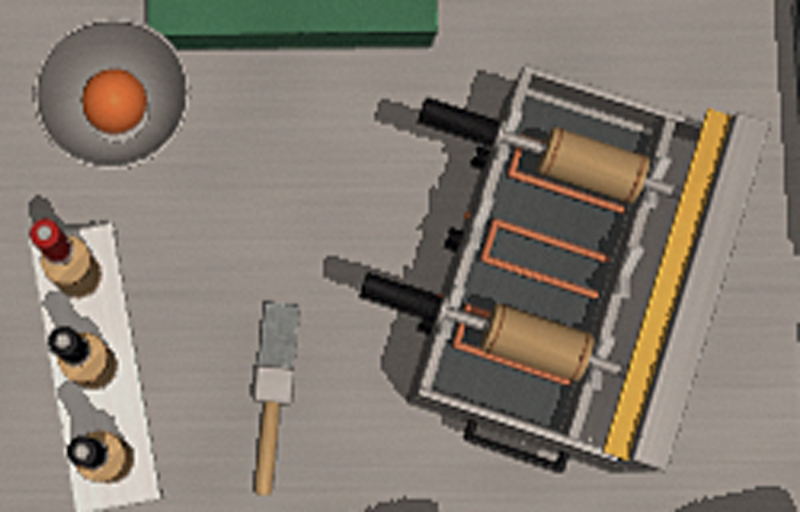

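View pics/sidec.png

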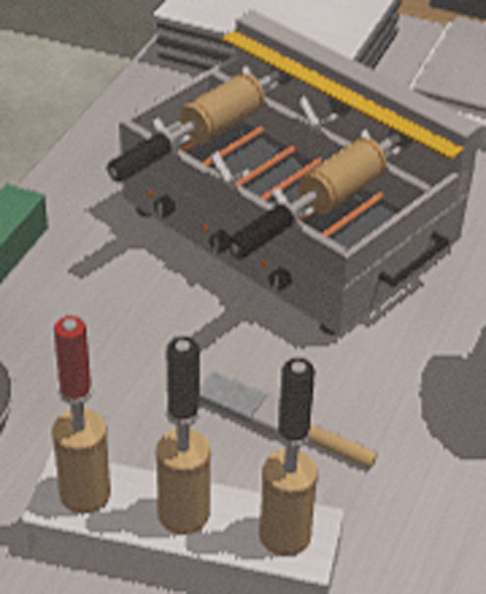

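The top crop shows roll_d's handle tip at crop (422,111) and roll_c's at (365,286). It also shows both beech bodies and the red roll's top at about (46,235). The side crop shows the red handle's top disc at (70,325). Next I'll compute poses from these.

Run:
```python
from h import *
T=lambda x,y:('top',185+(x+.5)/3.2-.5,90+(y+.5)/3.2-.5)
S=lambda x,y:('side',170+(x+.5)/2.7-.5,60+(y+.5)/2.7-.5)
def tri(a,b):
    (o1,d1),(o2,d2)=ray(*a),ray(*b); t=np.linalg.lstsq(np.c_[d1,-d2],o2-o1,rcond=None)[0]
    p,q=o1+t[0]*d1,o2+t[1]*d2; return ((p+q)/2).round(4),np.linalg.norm(p-q).round(4)
print('red top: T z.285',onz(*T(44,230),.285).round(4),'S',onz(*S(70,325),.285).round(4),'tri',tri(T(44,230),S(70,325)))
for nm,a,b in(('a',(67,337),(182,345)),('b',(86,446),(298,367))): print('stand black top',nm,onz(*T(*a),.285).round(4),onz(*S(*b),.285).round(4))
pts={'d':[((422,111),-200),((548,149),-74),((643,180),26)],'c':[((365,286),-200),((491,325),-74),((588,358),26)]}
for k,v in pts.items():
    P=np.array([onz(*T(*p),.15) for p,_ in v])[:,:2]; print(k,P.round(4).tolist(),'lens',np.linalg.norm(np.diff(P,axis=0),axis=1).round(4))
# wood ellipses side
for k,v in {'d beech':[(195,120),(253,92)],'c beech':[(313,190),(375,155)]}.items(): print(k,[onz(*S(*p),.15).round(4)[:2] for p in v])
for k,v in {'ys':[(230,36),(460,150)]}.items(): print('cover',[onz(*S(*p),.172).round(4)[:2] for p in v],[onz(*T(*p),.174).round(4)[:2] for p in((719,110),(619,458))])
print('walls top z.136', [onz(*T(*p),.136).round(4)[:2] for p in((527,70),(424,393))],'grip tool',R.from_rotvec(r.state()['tool_rot']).as_matrix().round(3).tolist())
```

```text
red top: T z.285 [0.6367 0.2352 0.285 ] S [0.6347 0.2344 0.285 ] tri (array([0.6356, 0.2348, 0.2854]), np.float64(0.0021))
stand black top a [0.5392 0.2132 0.285 ] [0.5374 0.2159 0.285 ]
stand black top b [0.4421 0.1952 0.285 ] [0.4387 0.1985 0.285 ]
d [[0.7849, -0.1263], [0.7441, -0.2524], [0.7112, -0.3465]] lens [0.1326 0.0997]
c [[0.6052, -0.0652], [0.5651, -0.1895], [0.5315, -0.2841]] lens [0.1306 0.1004]
d beech [array([ 0.7458, -0.2589]), array([ 0.7061, -0.3435])]
c beech [array([ 0.5682, -0.1932]), array([ 0.5265, -0.2857])]
cover [array([ 0.7697, -0.416 ]), array([ 0.4332, -0.3078])] [array([ 0.776 , -0.4177]), array([ 0.4323, -0.3037])]
walls top z.136 [array([ 0.8317, -0.2372]), array([ 0.4989, -0.1233])] grip tool [[0.968, 0.25, -0.0], [0.25, -0.968, 0.001], [-0.0, -0.001, -1.0]]
```

```bash
cat >> h.py <<'E'
yaw=np.radians(-108.7); ex=np.array([np.cos(yaw),np.sin(yaw),0]); ey=np.array([-ex[1],ex[0],0]); O=np.array([.6298,-.2917,0])
def ori(psi,tilt):  # psi: heading of tool y (deg); tilt: tool z swung from straight down to heading psi+90
    p,t=np.radians([psi,tilt]); y=np.array([np.cos(p),np.sin(p),0]); f=np.array([-y[1],y[0],0]); z=np.sin(t)*f-np.cos(t)*np.array([0,0,1])
    return np.c_[np.cross(y,z),y,z]
def cur(): s=r.state(); return s['tcp_pos'],R.from_rotvec(s['tool_rot']).as_matrix()
def plan(wps,start=None):
    p,M=start or cur()
    for q,N in wps:
        q=np.array(q); sh=M.T@(q-p)/.1; tu=R.from_matrix(M.T@N).as_rotvec()/(np.pi/4)
        n=max(np.linalg.norm(q-p)/.05,np.linalg.norm(tu)*45/8.59)
        print(np.r_[sh,tu].round(3).tolist(),'rows>=%.1f'%n); p,M=q,N
def tcp(G,N): return np.array(G)+.008*N[:,2]
E
python3 - <<'E'
from h import *
N=ori(0,50); G=[.6357,.2348,.232]; g=tcp(G,N); t=N[:,2]
plan([((.25,-.55,.30),ori(-62,0)),((.35,-.465,.36),ori(-50,0)),((.44,-.36,.40),ori(-37,0)),((.50,-.25,.40),ori(-25,0)),((.55,-.13,.40),ori(-12,0)),((.60,-.03,.40),ori(0,0)),((.63,.06,.38),ori(0,25)),(g-.1*t,N),(g,N)])
E
```

```text
[1.045, -0.297, -0.582, -0.001, -0.0, -0.3] rows>=2.5
[1.282, -0.281, -0.6, 0.0, 0.0, -0.267] rows>=2.9
[1.364, -0.226, -0.4, 0.0, 0.0, -0.289] rows>=2.9
[1.24, -0.183, 0.0, 0.0, 0.0, -0.267] rows>=2.5
[1.299, -0.054, 0.0, 0.0, 0.0, -0.289] rows>=2.6
[1.082, 0.281, 0.0, 0.0, 0.0, -0.267] rows>=2.2
[0.9, 0.3, 0.2, 0.0, 0.556, 0.0] rows>=2.9
[0.57, 0.057, 1.246, 0.0, 0.556, 0.0] rows>=2.9
[0.0, 0.0, 1.0, 0.0, 0.0, 0.0] rows>=2.0
```

```bash
python3 -m handwheel '[[0.5,-0.15,-0.3,0,0,-0.15],[1,-0.3,-0.6,0,0,-0.3],[1,-0.3,-0.6,0,0,-0.3]]' 1 && python3 -m handwheel '[[0.5,-0.15,-0.3,0,0,-0.15],[1,-0.3,-0.6,0,0,-0.27],[1,-0.3,-0.6,0,0,-0.27]]' && python3 -m handwheel '[[0.5,-0.1,-0.2,0,0,-0.15],[1,-0.2,-0.4,0,0,-0.29],[1,-0.2,-0.4,0,0,-0.29]]' && python3 -m handwheel '[[0.5,-0.1,0,0,0,-0.13],[1,-0.2,0,0,0,-0.27],[1,-0.2,0,0,0,-0.27]]' && python3 -m handwheel '[[0.5,-0.1,0,0,0,-0.15],[1,-0.1,0,0,0,-0.29],[1,-0.1,0,0,0,-0.29]]'
python3 - <<'E'
from h import *
print(r.state()['qpos'].round(3))
N=ori(0,50); G=[.6357,.2348,.232]; g=tcp(G,N); t=N[:,2]
plan([((.55,-.12,.40),ori(-6,0)),((.61,-.03,.40),ori(0,10)),((.63,.06,.38),ori(0,25)),(g-.1*t,N),(g,N)])
E
```

```text
clock: 0.4
tcp_pos: [0.2495, -0.5493, 0.3043]
tool_rot: [3.044, 0.771, 0.003]
contact_force: [0.9, -1.2, -0.1]
width: 0.0851
grasp_force: 0.0
clock: 0.7
tcp_pos: [0.323, -0.4752, 0.3644]
tool_rot: [2.946, 1.087, 0.003]
contact_force: [0.7, -1.2, -0.3]
width: 0.0856
grasp_force: 0.0
clock: 1.0
tcp_pos: [0.3869, -0.3941, 0.4042]
tool_rot: [2.802, 1.418, 0.004]
contact_force: [-0.1, -1.1, -0.2]
width: 0.0851
grasp_force: 0.0
clock: 1.3
tcp_pos: [0.4298, -0.3007, 0.4024]
tool_rot: [-2.636, -1.708, -0.003]
contact_force: [-0.1, -1.7, 0.4]
width: 0.0853
grasp_force: 0.0
clock: 1.6
tcp_pos: [0.4618, -0.2055, 0.4024]
tool_rot: [-2.425, -1.996, -0.003]
contact_force: [-0.0, -0.7, 0.3]
width: 0.085
grasp_force: 0.0
[ 0.688  0.215 -0.467  1.657  0.098  1.293  0.01 ]
[1.009, 0.701, 0.026, 0.001, -0.002, -0.113] rows>=2.5
[0.958, 0.503, 0.0, 0.012, 0.222, -0.133] rows>=2.2
[0.852, 0.2, 0.353, 0.0, 0.333, 0.0] rows>=1.9
[0.57, 0.057, 1.246, 0.0, 0.556, 0.0] rows>=2.9
[0.0, 0.0, 1.0, 0.0, 0.0, 0.0] rows>=2.0
```

```bash
python3 -m handwheel '[[0.5,0.35,0,0,0,-0.05],[1,0.7,0,0,0,-0.11],[1,0.7,0,0,0,-0.11]]' && python3 -m handwheel '[[0.5,0.25,0,0,0.1,-0.07],[0.95,0.5,0,0.01,0.22,-0.13],[0.95,0.5,0,0.01,0.22,-0.13]]' && python3 -m handwheel '[[0.4,0.1,0.18,0,0.16,0],[0.85,0.2,0.35,0,0.33,0],[0.85,0.2,0.35,0,0.33,0]]' && python3 -m handwheel '[[0.2,0,0.4,0,0.18,0],[0.4,0,0.7,0,0.37,0],[0.57,0,1,0,0.55,0],[0.57,0,1,0,0.55,0],[0.57,0,1,0,0.55,0]]'
python3 - <<'E'
from h import *
print(r.state()['qpos'].round(3))
N=ori(0,50); G=[.6357,.2348,.232]; g=tcp(G,N); t=N[:,2]
p,M=cur(); print(p, M.round(3).tolist())
plan([(g-.07*t,N),(g,N)])
snap('side','side1.png')
E
```

```text
clock: 1.9
tcp_pos: [0.5507, -0.124, 0.4016]
tool_rot: [-2.343, -2.091, -0.002]
contact_force: [-1.1, 0.1, 0.5]
width: 0.0854
grasp_force: 0.0
clock: 2.2
tcp_pos: [0.6111, -0.036, 0.4007]
tool_rot: [-2.141, -2.115, -0.191]
contact_force: [-0.3, -0.9, -0.6]
width: 0.0854
grasp_force: 0.0
clock: 2.5
tcp_pos: [0.6303, 0.0531, 0.3797]
tool_rot: [-1.994, -1.963, -0.439]
contact_force: [0.1, -0.9, -0.6]
width: 0.0854
grasp_force: 0.0
clock: 3.0
tcp_pos: [0.6323, 0.1431, 0.3153]
tool_rot: [-1.725, -1.698, -0.792]
contact_force: [0.3, -0.6, 0.9]
width: 0.0857
grasp_force: 0.0
[ 0.591  0.709 -0.849  1.575 -0.417  0.984  0.114]
[0.63231967 0.14309626 0.31528389] [[0.01, 1.0, 0.011], [0.652, -0.015, 0.758], [0.759, -0.0, -0.652]]
[-0.041, 0.027, 0.619, 0.015, 0.015, -0.013] rows>=1.2
[-0.0, 0.0, 0.7, 0.0, 0.0, 0.0] rows>=1.4
```

View pics/side1.png

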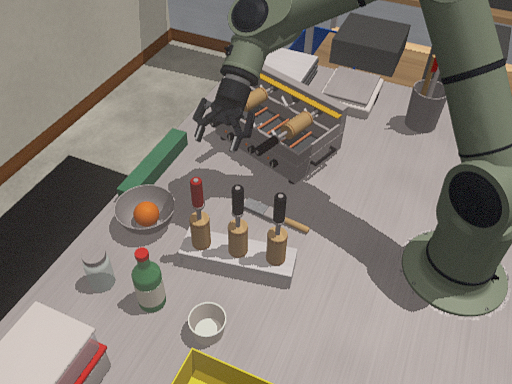

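The side view shows the open gripper at (225,125), tilted and aligned with the red handle at (197,190). I'll go in along the tool axis.

```bash
python3 -m handwheel '[[-0.02,0.01,0.3,0.01,0.01,-0.01],[-0.04,0.03,0.62,0.02,0.02,-0.01],[-0.04,0.03,0.62,0.02,0.02,-0.01]]' && python3 -m handwheel '[[0,0,0.2,0,0,0],[0,0,0.4,0,0,0],[0,0,0.55,0,0,0],[0,0,0.7,0,0,0],[0,0,0.7,0,0,0],[0,0,0.7,0,0,0]]'
python3 - <<'E'
from h import *
N=ori(0,50); G=[.6357,.2348,.232]; g=tcp(G,N)
p,M=cur(); print(p, M.round(3).tolist(),r.state()['qpos'].round(3))
plan([(g,N)])
a=snap('side','s2.png');b=snap('top','t2.png')
c=np.hstack([cv2.resize(a[100:280,130:310],(400,400),interpolation=2),cv2.resize(b[100:250,150:300],(400,400),interpolation=2)]);cv2.imwrite('pics/g2.png',c)
E
```

```text
clock: 3.35
tcp_pos: [0.6349, 0.1916, 0.2722]
tool_rot: [-1.693, -1.702, -0.791]
contact_force: [0.1, 0.2, 0.4]
width: 0.0849
grasp_force: 0.0
clock: 3.95
tcp_pos: [0.6357, 0.2429, 0.2281]
tool_rot: [-1.695, -1.698, -0.795]
contact_force: [0.3, -0.0, -0.1]
width: 0.0856
grasp_force: 0.0
[0.6357278  0.2428586  0.22807181] [[0.0, 1.0, -0.004], [0.638, 0.003, 0.77], [0.77, -0.003, -0.638]] [ 0.435  0.834 -0.845  1.636 -0.413  0.751  0.128]
[-0.022, -0.0, -0.007, -0.005, -0.008, 0.0] rows>=0.1
```

View pics/g2.png

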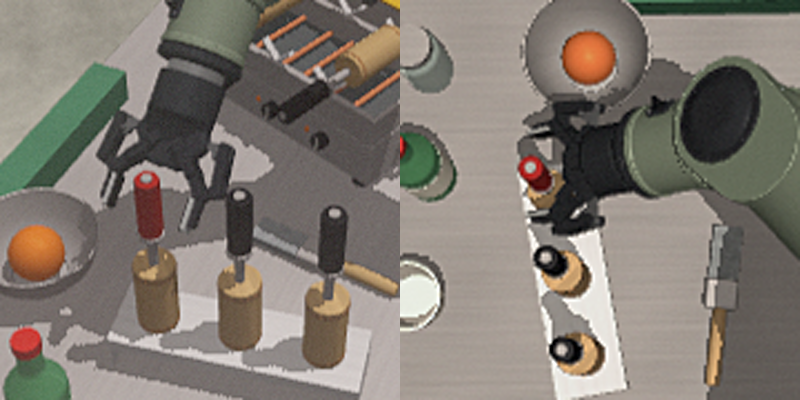

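The fingers straddle the red handle, at (150,200) in the side crop and (535,175) in the top crop, and stay clear of roll_a. I'll close the gripper.

```bash
python3 -m handwheel '[[0,0,0,0,0,0],[0,0,0,0,0,0],[0,0,0,0,0,0],[0,0,0,0,0,0],[0,0,0,0,0,0],[0,0,0,0,0,0],[0,0,0,0,0,0],[0,0,0,0,0,0]]' -1 100
python3 - <<'E'
from h import *
p,M=cur(); print(p); plan([(p+[0,0,.09],M),(p+[0,0,.16],M)])
E
```

```text
clock: 4.85
tcp_pos: [0.6354, 0.2433, 0.2278]
tool_rot: [-1.694, -1.697, -0.795]
contact_force: [-1.4, -0.7, 5.6]
width: 0.0259
grasp_force: 97.9
[0.63536522 0.24325316 0.22784611]
[0.694, -0.003, -0.573, 0.0, 0.0, 0.0] rows>=1.8
[0.54, -0.002, -0.446, 0.0, 0.0, 0.0] rows>=1.4
```

```bash
python3 -m handwheel '[[0.1,0,-0.08,0,0,0],[0.23,0,-0.19,0,0,0],[0.39,0,-0.32,0,0,0],[0.54,0,-0.45,0,0,0],[0.69,0,-0.57,0,0,0],[0.69,0,-0.57,0,0,0]]' && python3 -m handwheel '[[0.2,0,-0.17,0,0,0],[0.4,0,-0.34,0,0,0],[0.6,0,-0.5,0,0,0],[0.85,0,-0.7,0,0,0],[0.85,0,-0.7,0,0,0],[0.85,0,-0.7,0,0,0]]'
python3 - <<'E'
from h import *
p,M=cur(); print(p,r.state()['qpos'].round(3))
a=snap('side','s3.png');b=snap('top','t3.png')
c=np.hstack([cv2.resize(a[40:280,110:310],(400,480),interpolation=2),cv2.resize(b[60:240,150:300],(400,480),interpolation=2)]);cv2.imwrite('pics/g3.png',c)
E
```

```text
clock: 5.45
tcp_pos: [0.6364, 0.2437, 0.3208]
tool_rot: [-1.694, -1.7, -0.799]
contact_force: [0.8, -0.0, -2.0]
width: 0.026
grasp_force: 98.6
clock: 6.05
tcp_pos: [0.6359, 0.2434, 0.427]
tool_rot: [-1.695, -1.698, -0.794]
contact_force: [0.6, -0.3, -3.0]
width: 0.0259
grasp_force: 98.9
[0.6358938  0.24336201 0.42698394] [ 0.443  0.603 -0.866  1.448 -0.456  1.055 -0.08 ]
```

View pics/g3.png

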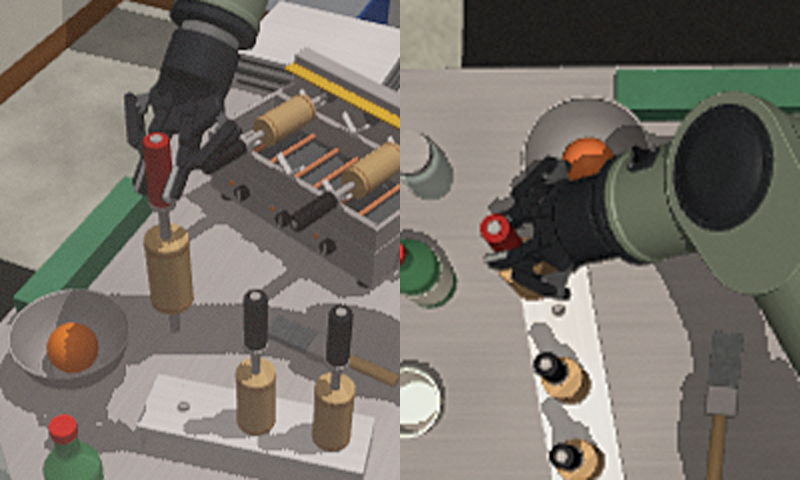

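The roll has been lifted clear and hangs upright in the grip, with its tail tip at (175,325) in the crop. Next I'll work out the swing to level over the oven.

Run:
```python
from h import *
w=[((.65,.18,.43),-5,25),((.665,.10,.42),-10,0),((.68,.02,.41),-15,-20),((.686,-.05,.38),-18.7,-40),((.6872,-.1221,.30),-18.7,-40)]
plan([(tcp(G,ori(a,b)),ori(a,b)) for G,a,b in w])
```

```text
[-0.404, 0.143, -0.441, -0.076, -0.563, 0.088] rows>=3.0
[-0.787, 0.219, -0.248, -0.024, -0.555, 0.109] rows>=3.0
[-0.789, 0.284, 0.095, 0.019, -0.444, 0.11] rows>=2.4
[-0.545, 0.236, 0.503, 0.041, -0.444, 0.072] rows>=2.4
[-0.006, 0.243, 1.049, 0.0, 0.0, 0.0] rows>=2.2
```

```bash
python3 -m handwheel '[[-0.1,0.04,-0.11,-0.02,-0.14,0.02],[-0.2,0.07,-0.22,-0.04,-0.28,0.04],[-0.3,0.1,-0.33,-0.06,-0.42,0.07],[-0.4,0.14,-0.44,-0.08,-0.56,0.09],[-0.4,0.14,-0.44,-0.08,-0.56,0.09]]' && python3 -m handwheel '[[-0.2,0.05,-0.06,-0.01,-0.14,0.03],[-0.4,0.11,-0.12,-0.01,-0.28,0.05],[-0.6,0.17,-0.18,-0.02,-0.42,0.08],[-0.79,0.22,-0.25,-0.02,-0.55,0.11],[-0.79,0.22,-0.25,-0.02,-0.55,0.11]]' && python3 -m handwheel '[[-0.2,0.07,0.02,0,-0.11,0.03],[-0.4,0.14,0.05,0.01,-0.22,0.05],[-0.6,0.21,0.07,0.02,-0.33,0.08],[-0.79,0.28,0.1,0.02,-0.44,0.11],[-0.79,0.28,0.1,0.02,-0.44,0.11]]'
python3 - <<'E'
from h import *
print(r.state()['qpos'].round(3))
w=[((.686,-.05,.38),-18.7,-40),((.6872,-.1221,.30),-18.7,-40)]
plan([(tcp(G,ori(a,b)),ori(a,b)) for G,a,b in w])
E
```

```text
clock: 6.65
tcp_pos: [0.6501, 0.1853, 0.4248]
tool_rot: [-2.074, -1.899, -0.466]
contact_force: [-1.3, 1.3, -2.2]
width: 0.026
grasp_force: 99.4
clock: 7.15
tcp_pos: [0.6646, 0.101, 0.4111]
tool_rot: [-2.401, -2.013, -0.005]
contact_force: [0.1, 1.1, -3.4]
width: 0.026
grasp_force: 99.5
clock: 7.65
tcp_pos: [0.6782, 0.0178, 0.3995]
tool_rot: [2.314, 1.775, -0.4]
contact_force: [-0.3, 0.1, -3.3]
width: 0.026
grasp_force: 99.3
[-0.073  0.613 -0.335  1.101  0.457  1.664 -0.638]
[-0.563, 0.251, 0.466, 0.031, -0.46, 0.075] rows>=2.4
[-0.006, 0.243, 1.049, 0.0, 0.0, 0.0] rows>=2.2
```

```bash
python3 -m handwheel '[[-0.14,0.06,0.12,0.01,-0.11,0.02],[-0.28,0.13,0.23,0.02,-0.23,0.04],[-0.42,0.19,0.35,0.02,-0.34,0.06],[-0.56,0.25,0.47,0.03,-0.46,0.08],[-0.56,0.25,0.47,0.03,-0.46,0.08],[-0.56,0.25,0.47,0.03,-0.46,0.08]]'
python3 - <<'E'
from h import *
print(r.state()['qpos'].round(3)); N=ori(-18.7,-40)
w=[(.6872,-.1221,.30),(.6872,-.1221,.23)]
plan([(tcp(G,N),N) for G in w])
a=snap('side','s4.png');b=snap('top','t4.png')
c=np.hstack([cv2.resize(a[40:220,150:350],(400,360),interpolation=2),cv2.resize(b[90:270,220:420],(400,360),interpolation=2)]);cv2.imwrite('pics/g4.png',c)
E
```

```text
clock: 8.25
tcp_pos: [0.6844, -0.0539, 0.3761]
tool_rot: [2.141, 1.527, -0.768]
contact_force: [0.6, -1.0, -1.7]
width: 0.0261
grasp_force: 99.2
[-0.157  0.726 -0.21   1.077  0.682  1.792 -0.678]
[-0.003, 0.243, 1.073, 0.003, -0.006, -0.008] rows>=2.2
[0.45, 0.0, 0.536, 0.0, 0.0, 0.0] rows>=1.4
```

View pics/g4.png

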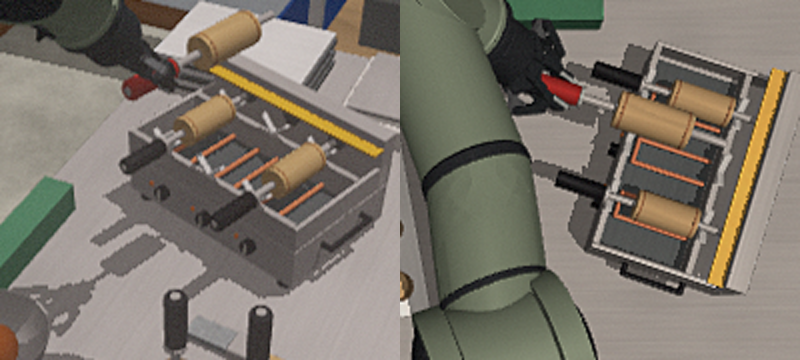

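The roll is roughly level above the oven's middle place, with its beech at (225,40) in the side crop. I'll lower it to just above and measure again.

```bash
python3 -m handwheel '[[0,0.06,0.27,0,0,0],[0,0.12,0.5,0,0,0],[0,0.18,0.75,0,0,0],[0,0.24,1,0,0,0],[0,0.24,1,0,0,0]]' && python3 -m handwheel '[[0.15,0,0.2,0,0,0],[0.3,0,0.4,0,0,0],[0.45,0,0.55,0,0,0],[0.45,0,0.55,0,0,0],[0.45,0,0.55,0,0,0]]'
python3 - <<'E'
from h import *
print(r.state()['qpos'].round(3)); N=ori(-18.7,-40)
plan([(tcp((.6872,-.1221,.23),N),N)])
a=snap('side','s5.png');b=snap('top','t5.png')
c=np.hstack([cv2.resize(a[60:160,210:340],(400,308),interpolation=2),cv2.resize(b[110:230,280:420],(400,343),interpolation=2)[:308]])
c=np.vstack([cv2.resize(a[50:150,200:340],(784,560)[::1],interpolation=2)]);cv2.imwrite('pics/g5s.png',c)
cv2.imwrite('pics/g5t.png',cv2.resize(b[100:220,280:420],(700,600),interpolation=2))
E
```

```text
clock: 8.85
tcp_pos: [0.686, -0.1262, 0.2994]
tool_rot: [2.141, 1.52, -0.773]
contact_force: [-0.1, 0.2, -2.8]
width: 0.026
grasp_force: 99.0
clock: 9.35
tcp_pos: [0.6875, -0.1245, 0.2305]
tool_rot: [2.137, 1.521, -0.771]
contact_force: [-0.2, 0.7, -3.0]
width: 0.0259
grasp_force: 99.0
[-0.064  0.824 -0.199  1.263  0.727  1.522 -0.774]
[0.02, -0.011, 0.07, 0.005, 0.001, -0.012] rows>=0.1
```

View pics/g5s.png

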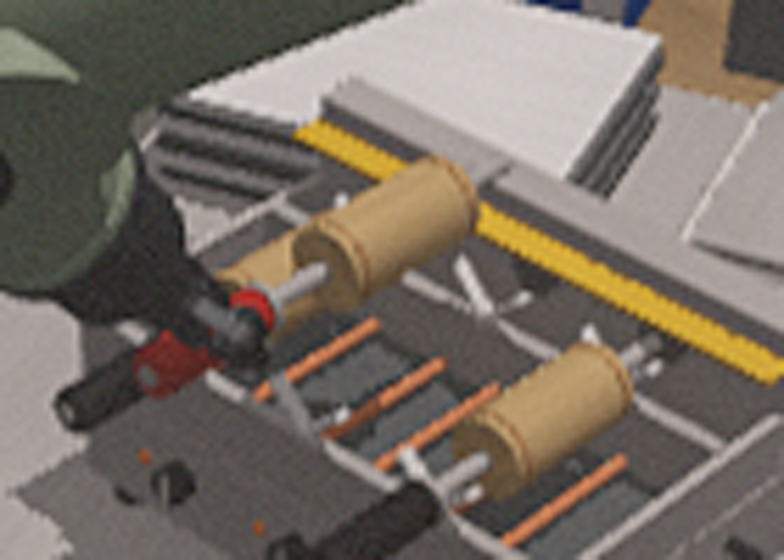

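View pics/g5t.png

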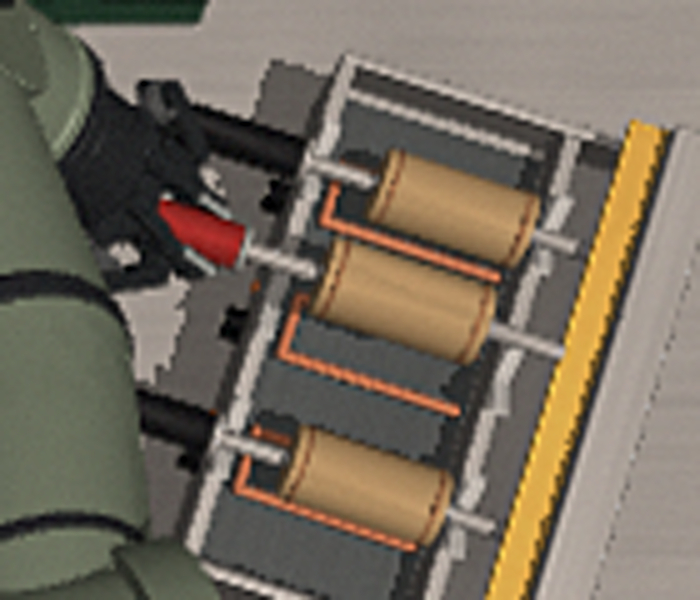

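The side crop shows the held roll's front beech face at (333,268) and its collar at (252,305). The top crop shows its beech ends at (329,276) and (480,327), and its tail tip at (560,350) just short of the yellow cover. Next I'll check these against the expected axis.

Run:
```python
from h import *
T=lambda x,y:('top',280+(x+.5)/5-.5,100+(y+.5)/5-.5)
S=lambda x,y:('side',200+(x+.5)/5.6-.5,50+(y+.5)/5.6-.5)
def tri(a,b):
    (o1,d1),(o2,d2)=ray(*a),ray(*b); t=np.linalg.lstsq(np.c_[d1,-d2],o2-o1,rcond=None)[0]
    p,q=o1+t[0]*d1,o2+t[1]*d2; return (p+q)/2,np.linalg.norm(p-q)
p,M=cur(); G=p-.008*M[:,2]; print('G',G)
B=np.c_[ex,ey,[0,0,1]]
ov=lambda P:(B.T@(np.array(P)-O)).round(4)
print('G oven',ov(G))
print('front face tri',[ov(a) if i==0 else a for i,a in enumerate(tri(T(329,276),S(333,268)))])
print('rear face tri',[ov(a) if i==0 else a for i,a in enumerate(tri(T(480,327),S(452,193)))])
for nm,px in(('front',(329,276)),('rear',(480,327)),('tip',(560,350)),('collar',(245,248))): print(nm,[ov(onz(*T(*px),z)).tolist() for z in(.22,.235,.25)])
# neighbour refs this picture
for nm,px in(('d front',(380,188)),('d rear',(527,232)),('c front',(298,462)),('c rear',(440,511))): print(nm,ov(onz(*T(*px),.15)))
P=lambda s:G+(.228-s)*ex
for s in(0,.05,.15,.196):
    a=proj('top',P(s)); b=proj('side',P(s)); print(s,'exp top crop',((a-[280,100])*5).round(),'side crop',((b-[200,50])*5.6).round())
```

```text
G [ 0.689318   -0.11989652  0.23736208]
G oven [-0.1818  0.0013  0.2374]
front face tri [array([-0.0984,  0.0013,  0.2376]), np.float64(0.002039975510623983)]
rear face tri [array([-0.005 , -0.0019,  0.2426]), np.float64(0.002490915674050825)]
front [[-0.0968, 0.0071, 0.22], [-0.0987, 0.0029, 0.235], [-0.1005, -0.0012, 0.25]]
rear [[-0.0011, 0.0054, 0.22], [-0.0042, 0.0013, 0.235], [-0.0072, -0.0028, 0.25]]
tip [[0.0485, 0.0069, 0.22], [0.0449, 0.0028, 0.235], [0.0413, -0.0014, 0.25]]
collar [[-0.1504, 0.0078, 0.22], [-0.1516, 0.0036, 0.235], [-0.1528, -0.0005, 0.25]]
d front [-0.0738  0.0923  0.15  ]
d rear [0.0241 0.0938 0.15  ]
c front [-0.072  -0.0954  0.15  ]
c rear [ 0.0222 -0.0971  0.15  ]
0 exp top crop [561. 350.] side crop [502. 160.]
0.05 exp top crop [480. 324.] side crop [444. 195.]
0.15 exp top crop [319. 273.] side crop [322. 270.]
0.196 exp top crop [245. 250.] side crop [263. 306.]
```

Run:
```python
from h import *
p,M=cur(); d=.003*ex-.001*ey
plan([(p+d+[0,0,-.067],M),(p+d+[0,0,-.0874],M)])
plan([(p+[0,0,-.01],M)])
```

```text
[0.408, -0.017, 0.532, 0.0, 0.0, 0.0] rows>=1.3
[0.131, -0.002, 0.156, 0.0, 0.0, 0.0] rows>=0.4
[0.064, -0.001, 0.077, 0.0, 0.0, 0.0] rows>=0.2
```

```bash
python3 -m handwheel '[[0.1,0,0.13,0,0,0],[0.2,-0.01,0.27,0,0,0],[0.3,-0.01,0.4,0,0,0],[0.41,-0.02,0.53,0,0,0],[0.41,-0.02,0.53,0,0,0],[0.41,-0.02,0.53,0,0,0]]' && python3 -m handwheel '[[0.02,0,0.03,0,0,0],[0.04,0,0.05,0,0,0],[0.06,0,0.08,0,0,0],[0.06,0,0.08,0,0,0]]'
python3 - <<'E'
from h import *
p,M=cur(); B=np.c_[ex,ey,[0,0,1]]; print('G oven',(B.T@(p-.008*M[:,2]-O)).round(4))
E
```

```text
clock: 10.05
tcp_pos: [0.6849, -0.1272, 0.1623]
tool_rot: [2.137, 1.521, -0.773]
contact_force: [0.3, -1.0, -1.4]
width: 0.0255
grasp_force: 99.0
clock: 10.45
tcp_pos: [0.6847, -0.1277, 0.1524]
tool_rot: [2.137, 1.52, -0.772]
contact_force: [0.2, 0.1, -3.0]
width: 0.0259
grasp_force: 99.0
G oven [-0.178  -0.0006  0.1585]
```

```bash
python3 -m handwheel '[[0.01,0,0.01,0,0,0],[0.02,0,0.02,0,0,0],[0.03,0,0.04,0,0,0],[0.03,0,0.04,0,0,0]]' && python3 -m handwheel '[[0.01,0,0.01,0,0,0],[0.02,0,0.02,0,0,0],[0.02,0,0.02,0,0,0],[0.02,0,0.02,0,0,0]]'
python3 - <<'E'
from h import *
p,M=cur(); B=np.c_[ex,ey,[0,0,1]]; print('G oven',(B.T@(p-.008*M[:,2]-O)).round(4),r.state()['moment'])
plan([(p+[0,0,-.002],M),(p+[0,0,-.002]+.02*ex,M)])
E
```

```text
clock: 10.85
tcp_pos: [0.6847, -0.1281, 0.1475]
tool_rot: [2.137, 1.52, -0.772]
contact_force: [-0.0, -0.4, -2.4]
width: 0.0261
grasp_force: 99.0
clock: 11.25
tcp_pos: [0.6849, -0.1278, 0.1449]
tool_rot: [2.137, 1.52, -0.772]
contact_force: [0.5, -0.4, -2.5]
width: 0.0259
grasp_force: 99.0
G oven [-0.1781 -0.0004  0.1511] [ 1.25987306 -0.38245161 -0.00497652]
[0.013, -0.0, 0.015, 0.0, 0.0, 0.0] rows>=0.0
[-0.153, 0.001, 0.129, 0.0, 0.0, 0.0] rows>=0.4
```

```bash
for i in 1 2 3; do :; done; python3 -m handwheel '[[0.006,0,0.008,0,0,0],[0.013,0,0.015,0,0,0],[0.013,0,0.015,0,0,0],[0.013,0,0.015,0,0,0]]' && python3 -m handwheel '[[0.006,0,0.008,0,0,0],[0.013,0,0.015,0,0,0],[0.013,0,0.015,0,0,0],[0.013,0,0.015,0,0,0]]'
python3 - <<'E'
from h import *
p,M=cur(); B=np.c_[ex,ey,[0,0,1]]; print('G oven',(B.T@(p-.008*M[:,2]-O)).round(4),r.state()['moment'])
snap('side','s6.png');snap('top','t6.png')
E
```

```text
clock: 11.65
tcp_pos: [0.6849, -0.1277, 0.1429]
tool_rot: [2.137, 1.52, -0.772]
contact_force: [-0.1, 0.8, -3.4]
width: 0.0258
grasp_force: 99.0
clock: 12.05
tcp_pos: [0.6849, -0.1278, 0.1413]
tool_rot: [2.137, 1.52, -0.772]
contact_force: [-1.2, 1.7, 3.2]
width: 0.0258
grasp_force: 98.7
G oven [-0.1781 -0.0003  0.1474] [ 0.31516286  0.13713761 -0.29433468]
```

The force change shows the rod resting on the saddles, and the moment says both carry load. I'll press about 1 mm more and then push in.

```bash
python3 -m handwheel '[[0.006,0,0.008,0,0,0],[0.006,0,0.008,0,0,0],[0.006,0,0.008,0,0,0]]' - 60
python3 - <<'E'
from h import *
p,M=cur(); B=np.c_[ex,ey,[0,0,1]]; s=r.state(); print('G oven',(B.T@(p-.008*M[:,2]-O)).round(4),s['moment'],s['contact_force'],s['qpos'].round(2))
E
```

```text
clock: 12.45
tcp_pos: [0.685, -0.1278, 0.1406]
tool_rot: [2.137, 1.52, -0.772]
contact_force: [-1.9, 2.6, 7.1]
width: 0.0262
grasp_force: 98.9
G oven [-0.1781 -0.0003  0.1467] [-0.23518868  0.47503087 -0.4505803 ] [-1.89265193  2.57953992  7.09641316] [-0.06  0.92 -0.19  1.32  0.75  1.41 -0.86]
```

```bash
python3 -m handwheel '[[-0.03,0,0.026,0,0,0],[-0.06,0,0.052,0,0,0],[-0.09,0,0.077,0,0,0],[-0.12,0,0.103,0,0,0],[-0.153,0,0.129,0,0,0],[-0.153,0,0.129,0,0,0],[-0.153,0,0.129,0,0,0]]'
python3 - <<'E'
from h import *
p,M=cur(); B=np.c_[ex,ey,[0,0,1]]; s=r.state(); print('G oven',(B.T@(p-.008*M[:,2]-O)).round(4),'F oven',(B.T@s['contact_force']).round(1),s['moment'])
E
```

```text
clock: 13.15
tcp_pos: [0.6785, -0.1456, 0.1406]
tool_rot: [2.137, 1.521, -0.771]
contact_force: [-3.8, 9.8, 11.5]
width: 0.0262
grasp_force: 100.5
G oven [-0.1592 -0.0008  0.1467] F oven [-8.  -6.7 11.5] [ 0.39298339  1.00650714 -1.20634179]
```

```bash
python3 -m handwheel '[[-0.015,-0.005,0.012,0,0,0],[-0.03,-0.01,0.024,0,0,0],[-0.03,-0.01,0.024,0,0,0],[-0.03,-0.01,0.024,0,0,0]]'
python3 - <<'E'
from h import *
p,M=cur(); B=np.c_[ex,ey,[0,0,1]]; s=r.state(); print('G oven',(B.T@(p-.008*M[:,2]-O)).round(4),'F oven',(B.T@s['contact_force']).round(1),s['moment'])
E
```

```text
clock: 13.55
tcp_pos: [0.6774, -0.148, 0.1408]
tool_rot: [2.137, 1.522, -0.767]
contact_force: [2.4, 12.1, 11.5]
width: 0.026
grasp_force: 100.7
G oven [-0.1565 -0.0011  0.1469] F oven [-12.2  -1.6  11.5] [ 0.84455284  0.0058112  -0.33593641]
```

```bash
cat > m.py <<'E'
from h import *
import sys
B=np.c_[ex,ey,[0,0,1]]
for n in ('top','side'):
    im=snap(n,sys.argv[1]+n+'.png'); H,S,V=cv2.split(cv2.cvtColor(im,cv2.COLOR_BGR2HSV))
    mm=(H>8)&(H<24)&(S>70)&(V>70)
    v,u=np.nonzero(mm); P=np.array([B.T@(onz(n,a,b,.15)-O) for a,b in zip(u,v)])
    for yc in(-.095,0,.095):
        k=(abs(P[:,1]-yc-(0 if n=='top' else 0))<.018)&(P[:,0]>-.13)&(P[:,0]<.045)
        x,y=P[k,0],P[k,1]; c=abs(y-np.median(y))<.008
        print(n,yc,'x',np.percentile(x[c],[3,97]).round(4),'y med front/rear',np.median(y[x<-.03]).round(4),np.median(y[x>-.02]).round(4),k.sum())
E
python3 m.py a
```

```text
Traceback (most recent call last):
  File "m.py", line 7, in <module>
    v,u=np.nonzero(mm); P=np.array([B.T@(onz(n,a,b,.15)-O) for a,b in zip(u,v)])
                                         ~~~^^^^^^^^^^^
  File "h.py", line 9, in onz
    o,d=ray(n,u,v); return o+d*(z-o[2])/d[2]
        ~~~^^^^^^^
  File "h.py", line 7, in ray
    f,cx,cy,T=K(n); d=T[:3,:3]@np.array([(u-cx)/f,-(v-cy)/f,-1]); return T[:3,3],d/np.linalg.norm(d)
              ~^^^
  File "h.py", line 5, in K
    i=camera_info(n); f=192/np.tan(np.radians(i['vfov'])/2); return f,i['cx'],i['cy'],np.array(i['cam_to_world'])
ValueError: time passes only in moves, steps and waits
```

```bash
sed -i '1i from functools import lru_cache' h.py; sed -i 's/^def K(n)/@lru_cache\ndef K(n)/' h.py; python3 m.py a
```

```text
top -0.095 x [-0.0748  0.0227] y med front/rear -0.0947 -0.095 387
top 0 x [-0.0868  0.0223] y med front/rear -0.0001 0.0003 375
top 0.095 x [-0.0741  0.0244] y med front/rear 0.0943 0.0949 357
side -0.095 x [-0.0694  0.0383] y med front/rear -0.0967 -0.0945 286
side 0 x [-0.07    0.0382] y med front/rear -0.0018 0.0011 261
side 0.095 x [-0.0699  0.0386] y med front/rear 0.0935 0.0959 237
```

```bash
python3 -m handwheel '[[-0.01,0,0.008,0,0,0],[-0.02,0,0.016,0,0,0],[-0.03,0,0.024,0,0,0],[-0.03,0,0.024,0,0,0],[-0.03,0,0.024,0,0,0]]'
python3 - <<'E'
from h import *
p,M=cur(); B=np.c_[ex,ey,[0,0,1]]; s=r.state(); print('G oven',(B.T@(p-.008*M[:,2]-O)).round(4),'F oven',(B.T@s['contact_force']).round(1),s['moment'])
E
python3 m.py b
```

```text
clock: 14.2
tcp_pos: [0.6764, -0.1508, 0.1409]
tool_rot: [2.137, 1.524, -0.766]
contact_force: [2.6, 17.5, 14.2]
width: 0.0259
grasp_force: 100.9
G oven [-0.1536 -0.0011  0.1471] F oven [-17.4  -3.1  14.2] [ 1.35514983 -0.04450905 -0.43826875]
top -0.095 x [-0.0748  0.0227] y med front/rear -0.0947 -0.095 388
top 0 x [-0.073   0.0246] y med front/rear -0.0003 0.0003 373
top 0.095 x [-0.0769  0.0244] y med front/rear 0.0943 0.0949 359
side -0.095 x [-0.0694  0.0392] y med front/rear -0.0966 -0.0946 288
side 0 x [-0.07    0.0404] y med front/rear -0.0027 0.0004 262
side 0.095 x [-0.0677  0.0387] y med front/rear 0.093 0.0959 236
```

```bash
python3 -m handwheel '[[-0.01,0,0.006,0,0,0],[-0.02,0,0.013,0,0,0],[-0.023,0,0.016,0,0,0],[-0.023,0,0.016,0,0,0]]'
python3 - <<'E'
from h import *
p,M=cur(); B=np.c_[ex,ey,[0,0,1]]; s=r.state(); print('G oven',(B.T@(p-.008*M[:,2]-O)).round(4),'F oven',(B.T@s['contact_force']).round(1),s['moment'])
E
python3 m.py c
```

```text
clock: 14.7
tcp_pos: [0.6763, -0.1509, 0.141]
tool_rot: [2.137, 1.527, -0.761]
contact_force: [5.5, 27.7, 15.4]
width: 0.0256
grasp_force: 101.6
G oven [-0.1534 -0.0011  0.1471] F oven [-28.   -3.7  15.4] [ 2.98961206 -0.3728777  -0.70450218]
top -0.095 x [-0.0748  0.0227] y med front/rear -0.0947 -0.095 387
top 0 x [-0.0753  0.0245] y med front/rear -0.0001 0.0002 380
top 0.095 x [-0.076   0.0244] y med front/rear 0.0948 0.0949 359
side -0.095 x [-0.0694  0.0383] y med front/rear -0.0967 -0.0945 286
side 0 x [-0.07    0.0404] y med front/rear -0.0026 0.0004 265
side 0.095 x [-0.0677  0.0387] y med front/rear 0.093 0.0959 236
```

```bash
python3 -m handwheel '[[0.025,0,-0.025,0,0,0],[0.05,0,-0.05,0,0,0],[0.05,0,-0.05,0,0,0],[0.05,0,-0.05,0,0,0]]'
python3 - <<'E'
from h import *
p,M=cur(); B=np.c_[ex,ey,[0,0,1]]; s=r.state(); print('G oven',(B.T@(p-.008*M[:,2]-O)).round(4),'F oven',(B.T@s['contact_force']).round(1),s['moment'])
E
```

```text
clock: 15.2
tcp_pos: [0.6767, -0.1497, 0.1412]
tool_rot: [2.137, 1.52, -0.771]
contact_force: [1.9, 1.5, 6.4]
width: 0.0256
grasp_force: 98.9
G oven [-0.1546 -0.0012  0.1473] F oven [-2.   1.3  6.4] [ 0.02855764 -0.2663355   0.24221438]
```

```bash
python3 -m handwheel '[[0,0,0,0,0,0],[0,0,0,0,0,0],[0,0,0,0,0,0],[0,0,0,0,0,0],[0,0,0,0,0,0],[0,0,0,0,0,0]]' 0.6
python3 - <<'E'
from h import *
p,M=cur(); B=np.c_[ex,ey,[0,0,1]]; s=r.state(); print('G oven',(B.T@(p-.008*M[:,2]-O)).round(4),'F oven',(B.T@s['contact_force']).round(1))
E
python3 m.py d
```

```text
clock: 15.8
tcp_pos: [0.6763, -0.1496, 0.141]
tool_rot: [2.137, 1.52, -0.772]
contact_force: [-0.1, -0.3, -0.0]
width: 0.0682
grasp_force: 0.0
G oven [-0.1547 -0.0015  0.1471] F oven [ 0.3  0.  -0. ]
top -0.095 x [-0.0739  0.0228] y med front/rear -0.0947 -0.095 386
top 0 x [-0.073   0.0237] y med front/rear -0.0003 0.0003 374
top 0.095 x [-0.0731  0.0244] y med front/rear 0.0943 0.0949 357
side -0.095 x [-0.0694  0.0392] y med front/rear -0.0967 -0.0946 287
side 0 x [-0.0693  0.0387] y med front/rear -0.0021 0.0005 264
side 0.095 x [-0.0677  0.0387] y med front/rear 0.0933 0.0959 235
```

```bash
python3 -m handwheel '[[0,0,-0.1,0,0,0],[0,0,-0.25,0,0,0],[0,0,-0.5,0,0,0],[0,0,-0.75,0,0,0],[0,0,-1,0,0,0],[0,0,-1,0,0,0]]' && python3 -m handwheel '[[0.1,0,-0.3,0,0,0],[0.2,0,-0.6,0,0,0],[0.2,0,-0.6,0,0,0],[0.2,0,-0.6,0,0,0],[0.2,0,-0.6,0,0,0]]'
python3 m.py e
python3 - <<'E'
from h import *
B=np.c_[ex,ey,[0,0,1]]
for n in('top','side'):
    im=cv2.imread(f'pics/e{n}.png'); H,S,V=cv2.split(cv2.cvtColor(im,cv2.COLOR_BGR2HSV))
    for nm,m in(('red',((H<8)|(H>172))&(S>110)&(V>40)),('black',V<45)):
        v,u=np.nonzero(m); P=np.array([B.T@(onz(n,a,b,.15)-O) for a,b in zip(u,v)])
        for yc in((0,) if nm=='red' else (-.095,.095)):
            k=(abs(P[:,1]-yc)<.012)&(P[:,0]>-.24)&(P[:,0]<-.115); x=P[k,0]; print(n,nm,yc,k.sum(),np.percentile(x,[2,98]).round(4) if k.any() else '',np.median(P[k,1]).round(4) if k.any() else '')
E
```

```text
clock: 16.5
tcp_pos: [0.6984, -0.0847, 0.2208]
tool_rot: [2.136, 1.523, -0.764]
contact_force: [-0.7, 0.1, -0.3]
width: 0.0681
grasp_force: 0.0
clock: 17.0
tcp_pos: [0.7136, -0.0382, 0.2503]
tool_rot: [2.137, 1.52, -0.773]
contact_force: [-0.4, -0.1, 1.0]
width: 0.0684
grasp_force: 0.0
top -0.095 x [-0.0745  0.0227] y med front/rear -0.0947 -0.095 385
top 0 x [-0.0736  0.0237] y med front/rear -0.0002 0.0003 374
top 0.095 x [-0.0741  0.0244] y med front/rear 0.0942 0.0949 357
side -0.095 x [-0.0694  0.0392] y med front/rear -0.0967 -0.0946 289
side 0 x [-0.0693  0.0387] y med front/rear -0.0026 0.0005 265
side 0.095 x [-0.0694  0.0386] y med front/rear 0.0934 0.0959 236
top red 0 183 [-0.2065 -0.1297] 0.0001
top black -0.095 172 [-0.2074 -0.1319] -0.0956
top black 0.095 174 [-0.2059 -0.1301] 0.0949
side red 0 139 [-0.2101 -0.1219] -0.0004
side black -0.095 9 [-0.2173 -0.1381] -0.1022
side black 0.095 8 [-0.2124 -0.1209] 0.0849
```

The red roll lies in line with its two neighbours, and its handle and beech match theirs to about 1 mm. The gripper is clear of everything, so I'm handing in.

```bash
python3 -c "
from plant import r
print(r.close_job())"
```

```text
the job is handed in; nothing more can be done
None
```

The job is handed in at about 17 s on the robot's clock: the red-handled roll is released in the middle place, its collar pushed up against the front saddle, in line with the rolls on either side to about 1 mm; no verdict came back.

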